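# Turn the heat under the saucepan up one click

### The arm

A 7-joint arm with a two-finger parallel gripper is mounted at the origin on the work surface. World frame = base frame: x ahead of the robot, y to its left, z up, the work surface at z = 0. Lengths are in m, angles in rad, forces in N, time in s.
With the tool pointing down it reaches from about 0.425 to 0.875 m from the base axis. Payload 8.4 kg.
Tool frame: the origin (TCP) lies between the finger pads; the fingertips stand 17 mm ahead of it and the grasp point (between the pads) lies 2 mm behind it; z points along the fingers, y is the line along which they close (so a half turn about z gives the same grasp; the last joint's range is limited). The gripper opens to 85 mm and grips with 20 to 120 N. Pads are 22 mm wide; open, the fingers measure 114 mm over their backs; the gripper's body (76 mm by 85 mm) begins 54 mm behind the grasp point. The pads swing forward as they close: fully open they stand 13 mm farther back than shut.
Start: joints at [-1.383, 0.333, 0.04, 1.465, -0.013, 1.343, -0.059], TCP at [0.184, 0.623, 0.217] pointing down, gripper open.
Joint ranges: [-2.58, 2.58], [-0.38, 2.09], [-1.3, 1.39], [0.25, 2.4], [-1.5, 4.64], [0.08, 2.09], [-2.65, 2.65]. Speed limits (rad/s): [2.22, 2.22, 2.79, 2.79, 3.14, 3.14, 3.14].

### API

Orientations are given as a rotation vector (axis times angle).
In Python, from workcell import r gives the robot as it stands.
- The arm moves only by the tool jog_arm, never from a script. Its argument "targets" is a list of rows, each a list of 3 entries, a list of its own where there are three numbers: the shift along the world's x, y, z in m, then the turn, a rotation vector about the world's x, y, z in rad, then the opening, from 0 (shut) to 1 (fully open). In form: [[[x, y, z], [wx, wy, wz], jaw], ...]. A call has 1 to 5 rows; each row shifts and turns the commanded pose from where the row before left it; what a row does not reach is not made up. A row lasts 1/12 s, in which the tool goes at most 41.7 mm and 7.16 degrees, less where a joint would pass 70% of its speed; a pose out of reach is approached as far as the arm can. A call with a gripper value outside its range is refused whole. The fingers move at their own pace and stop on an object; "squeeze" is the grip in N (left out, the last holds). Time passes only in rows, so rows that do not move let the fingers close. It gives the time, the measured TCP pose, the force, the opening and the grip force at its end, in the units of the state.
- r.state(): the state, without advancing time (a new reading comes with each control period).
- r.grab_frame(name): name is "scene" or "top" or "wrist"; returns (picture, depth): 384x512x3 uint8, blue, green, red; 384x512 float32, m along the optical axis (not along the pixel's ray), 0 where there is no reading.
- r.camera_params(name): a dict with "mtx" (3x3 intrinsics, pixels), "extrinsics" (4x4, takes a point from camera to world coordinates); the wrist camera has in their place "hand_eye" (4x4, takes a point from camera to tool coordinates, whose origin is the TCP and whose axes are the flange's). Camera axes: x right, y up, looking along -z (the intrinsics and any distortion apply to the point x, -y, -z); pixel columns grow to the right and rows downward; lengths in m; the calibration is good to about 2 mm. A picture is of the moment at which its call begins: read the wrist's pose just before it. camera_params takes no time and is no camera call.
- r.job_done(): hands the job in; it is judged then, once.
Trained networks look in the newest picture that a camera, given by its name, has taken for a name from the list of things; names that differ only in an ending like _2 or _b are one class to them, and where a whole thing is asked for, a point or a joint stands for the part that bears it (a point fixed in the world has none). Each returns a list of dicts, best first, with "conf" (0 to 1); they miss things now and then, are a little off and sometimes report something else, mostly with a low value. They report only what shows in the picture. A call takes as long as a camera call.
- r.recognise(camera, thing): "pixel" ([column, row] in pixels, amid what is visible of it).
- r.place_of(camera, thing): "pixel" ([column, row] in pixels: a listed point, or the origin of a listed thing).
The state is a dict: "clock": time; "qpos": joint angles; "qd": joint speeds; "effort": joint torques, N m; "eef_pos": TCP position; "tool_rot": TCP orientation; "wrist_force": force on the tool from outside, world axes, zero at the start; "wrist_torque": the same for the moment, N m; "gripper_width": opening from 0.0 (shut) to 1.0 (fully open); "gripper_force": force on a finger pad.
Only numpy, scipy, OpenCV 4.12 (cv2) and the standard library are available. Lean on these libraries where they do the work, as an engineer would, in place of code of your own. Each camera call takes 0.05 s, during which the arm holds its last target. There are 200 camera calls.

### The job

Turn the heat under the saucepan up by one click: with a fingertip on the knurled knob in front of the ring where the lidded saucepan stands, turn it clockwise until it clicks into the very next setting, then take the hand clear. Leave the other knob, the one for the open skillet, at its setting. Do not take a knob between the fingers, and do not shift the pans or anything else.

Things in the scene. Friction and masses are not known exactly. Their poses are not given: they have to be found in the camera images.
- hob: fixed double hob, 400 (x) x 580 (y) x 65 mm: steel case, black glass with two rings side by side; along its front (-x edge, to the robot) a metal control strip 100 mm deep with two knobs, each straight in front of its ring. Origin: centre of the underside, on the worktop; x away from the robot, y left, z up. Strip and glass are flush, 65 mm high.
- knob_left_face (a point): centre of the left knob's flat top face, 91 mm above the worktop, at (-150, 140, 91) mm in the hob's frame; axes as the hob's, not turning. Knob: upright aluminium cylinder 48 mm across, 24 tall, knurled rim, dark pointer line from axis to rim. It only turns. Finger friction about 0.6; 8 N of fingertip on the face is ample. Ticks on the strip mark the settings.
- knob_right_face (a point): centre of the right knob's flat top face, 91 mm above the worktop, at (-150, -140, 91) mm in the hob's frame; axes as the hob's, not turning. Knob: upright aluminium cylinder 48 mm across, 24 tall, knurled rim, dark pointer line from axis to rim. It only turns. Finger friction about 0.6; 8 N of fingertip on the face is ample. Ticks on the strip mark the settings.
- knob_left (a joint): left knob's angle (rad): 0 = off, pointer to the hob's +x; grows clockwise from above (hotter): pointer at angle -value in the hob's frame. Clicks to rest every 0.785 (45 deg), end stop 4.712. Starts at rest on setting 2 (about 1.571). Click torque at most 0.035 N m (2.3 N at 15 mm from the axis); past midway it pulls into the next setting; let go, it centres to 0.02 rad.
- knob_right (a joint): right knob's angle (rad): 0 = off, pointer to the hob's +x; grows clockwise from above (hotter): pointer at angle -value in the hob's frame. Clicks to rest every 0.785 (45 deg), end stop 4.712. Starts at rest on setting 1 (about 0.785). Click torque at most 0.035 N m (2.3 N at 15 mm from the axis); past midway it pulls into the next setting; let go, it centres to 0.02 rad.
- ring_left (a point): centre of the left ring on the glass, 65 mm above the worktop, at (55, 140, 65) mm in the hob's frame; served by the left knob
- ring_right (a point): centre of the right ring on the glass, 65 mm above the worktop, at (55, -140, 65) mm in the hob's frame; served by the right knob
- saucepan: steel saucepan with its lid on (one piece), 186 mm across, 147 mm tall over the black lid knob, on the left or the right ring; origin: centre of its underside; its handle runs along its +x to 266 mm from the axis, about 100 mm up, and points away from the robot. Loose, about 1.4 kg; stays where it is.
- skillet: open dark skillet, 210 mm across, 45 mm deep, on the other ring; origin: centre of its underside; its handle runs along its +x to 280 mm from the axis, about 60 mm up, and points away from the robot. Loose, about 1.2 kg; stays where it is.
- salt_shaker: glass salt shaker with steel cap, 42 mm across, 71 mm tall, standing on the control strip between the knobs; origin: centre of its underside. Loose; leave alone.
- pepper_mill: turned wooden pepper mill, 54 mm across, 142 mm tall, on the worktop to the left of the hob; origin: centre of its underside. Loose; leave alone.
- mug: white mug, 82 mm across, 95 mm tall, on the worktop near left; origin: centre of its underside. Loose; leave alone.
- tin_can: food tin, 74 mm across, 110 mm tall, on the worktop far left; origin: centre of its underside. Loose; leave alone.
- oil_bottle: green oil bottle, 66 mm across, 230 mm tall, on the worktop far right; origin: centre of its underside. Loose; leave alone.
- spatula: black spatula, 280 mm long along its x, lying on a chopping board (340 x 220 x 18 mm) to the right of the hob; origin: its underside. Loose; leave alone.

How it is judged:
At the end, for the whole second after the job is handed in: The saucepan's knob rests one setting (45 degrees) above its start, within 8 degrees: left knob on setting 3 (2.356 rad) or right knob on setting 2 (1.571 rad). The skillet's knob rests on its starting setting within 8 degrees. Knobs still; each pan within 40 mm of its ring's centre (((horizontal distance between saucepan and ring_left below 0.04 m and horizontal distance between skillet and ring_right below 0.04 m and value of joint knob_left between 2.2162 and 2.4962 rad and value of joint knob_right between 0.6454 and 0.9254 rad) or (horizontal distance between saucepan and ring_right below 0.04 m and horizontal distance between skillet and ring_left below 0.04 m and value of joint knob_left between 1.4308 and 1.7108 rad and value of joint knob_right between 1.4308 and 1.7108 rad)) and velocity of joint knob_left between -0.1 and 0.1 rad/s and velocity of joint knob_right between -0.1 and 0.1 rad/s); the robot touches nothing.
It fails at once if the skillet's knob is turned away from its setting (more than 17 degrees) ((horizontal distance between saucepan and ring_left below 0.04 m and (value of joint knob_right below 0.4854 rad or value of joint knob_right above 1.0854 rad)) or (horizontal distance between saucepan and ring_right below 0.04 m and (value of joint knob_left below 1.2708 rad or value of joint knob_left above 1.8708 rad))).
It fails at once if a knob is taken between the fingers (the grasp point comes within 12 mm of the knob's axis and lower than 14 mm above its face) ((horizontal distance between the grasp point and knob_left_face below 0.012 m and z of the grasp point in the frame of knob_left_face below 0.014 m) or (horizontal distance between the grasp point and knob_right_face below 0.012 m and z of the grasp point in the frame of knob_right_face below 0.014 m)).
It fails at once if a pan is lifted or shifted (20 mm) (distance of any of saucepan, skillet from where it was at the start of the episode above 0.02 m).
It fails at once if another thing on the worktop or the strip is lifted or shifted (25 mm) (distance of any of salt_shaker, pepper_mill, mug, tin_can, oil_bottle, spatula from where it was at the start of the episode above 0.025 m).
It also fails if it takes over 32 s, if anything falls off the work surface, if the arm or the gripper's body presses on something with over 40 N, if the wrist force passes 120 N, or if a joint passes its speed limit or range.

## Working session

There is one attempt and no reset: what is moved stays moved. The work goes in short steps, Python scripts to look and compute and a tool call to move; the robot and the scene stay as the last step left them, time stands still between calls to the robot, and variables do not carry over. Pictures are saved under pics/ and viewed, at most 10 in all, crops included, and the job is handed in when it is done.

Besides the shell and the picture viewer there is one more tool, called after "Call:" as name([rows], argument=value, ...), one row to a line, values as JSON. jog_arm: Moves the arm, as the interface text tells. Its arguments: {"type":"object","properties":{"targets":{"type":"array"},"squeeze":{"type":"number"}},"required":["targets"]}

```bash
mkdir -p pics; cat > h.py <<'E'
import numpy as np, cv2
from workcell import r
def world(cam,px,depth=None,z=None):
    p=r.camera_params(cam); K=np.array(p["mtx"]);T=np.array(p["extrinsics"])
    d=np.zeros(5)
    u=cv2.undistortPoints(np.array([[px]],float),K,np.array(p.get("dist",d),float))[0,0]
    ray=T[:3,:3]@np.array([u[0],-u[1],-1]); o=T[:3,3]
    s=depth if depth is not None else (z-o[2])/ray[2]
    return o+s*ray
E
python3 - <<'E'
from h import *
print(r.state()); print(r.camera_params("top").keys())
for c in ("top","scene"):
    im,d=r.grab_frame(c); cv2.imwrite(f"pics/{c}0.png",im)
    for n,z in (("knob_left_face",.091),("knob_right_face",.091),("ring_left",.065),("ring_right",.065),("saucepan",.065),("skillet",.065),("salt_shaker",.065),("hob",0)):
        for q in r.place_of(c,n)[:2]:
            px=q["pixel"];x,y=int(px[0]),int(px[1])
            print(c,n,round(q["conf"],2),np.round(px),np.round(world(c,px,z=z),3),np.round(world(c,px,depth=d[y,x]),3))
E
```

```text
{'clock': 0.0, 'qpos': array([-1.38321793,  0.33388878,  0.03988094,  1.46626375, -0.01341382,
        1.3433481 , -0.05850545]), 'qd': array([-9.07448724e-05, -2.69258647e-03, -8.19732459e-04, -5.75006716e-04,
       -4.52218967e-04,  6.14894627e-05,  6.68836541e-04]), 'effort': array([ 1.99459405e-04, -6.58543897e+01,  1.36554491e+00, -4.05561197e+01,
        1.66924449e-02,  1.26233514e-02,  4.13340547e-05]), 'eef_pos': array([0.18375114, 0.62297285, 0.21653938]), 'tool_rot': array([-4.48959262e-01, -3.10920881e+00,  2.57007637e-03]), 'wrist_force': array([ 0.07311731, -0.10815724, -1.57772589]), 'wrist_torque': array([-0.01737993,  0.0018011 ,  0.00732885]), 'gripper_force': 0.0, 'gripper_width': 0.9994187567541112}
dict_keys(['mtx', 'extrinsics'])
top knob_left_face 0.84 [209. 230.] [0.444 0.121 0.091] [0.444 0.122 0.087]
top knob_right_face 0.62 [287. 213.] [ 0.498 -0.154  0.091] [ 0.498 -0.154  0.096]
top ring_right 0.16 [285. 214.] [ 0.495 -0.149  0.065] [ 0.494 -0.148  0.089]
top saucepan 0.87 [204. 173.] [0.649 0.138 0.065] [0.631 0.12  0.192]
top skillet 0.59 [279. 167.] [ 0.665 -0.133  0.065] [ 0.665 -0.133  0.065]
top salt_shaker 0.39 [248. 222.] [ 0.471 -0.016  0.065] [ 0.469 -0.019  0.133]
top hob 0.7 [244. 181.] [ 0.626 -0.002  0.   ] [ 0.618 -0.005  0.066]
scene knob_left_face 0.63 [322. 215.] [0.449 0.126 0.091] [0.448 0.125 0.09 ]
scene knob_right_face 0.73 [323. 216.] [0.448 0.129 0.091] [0.448 0.129 0.091]
scene knob_right_face 0.72 [257. 160.] [ 0.487 -0.158  0.091] [ 0.485 -0.16   0.087]
scene saucepan 0.6 [272. 263.] [0.659 0.149 0.065] [0.689 0.178 0.183]
scene skillet 0.82 [216. 201.] [ 0.68  -0.12   0.065] [ 0.681 -0.118  0.07 ]
scene hob 0.81 [258. 227.] [0.605 0.008 0.   ] [0.654 0.069 0.169]
```

```bash
python3 - <<'E'
import cv2
a=cv2.imread("pics/top0.png")[130:270,130:360]; cv2.imwrite("pics/top0c.png",cv2.resize(a,None,fx=3.4,fy=3.4,interpolation=cv2.INTER_CUBIC))
E
```

```text
(no output)
```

View pics/top0c.png

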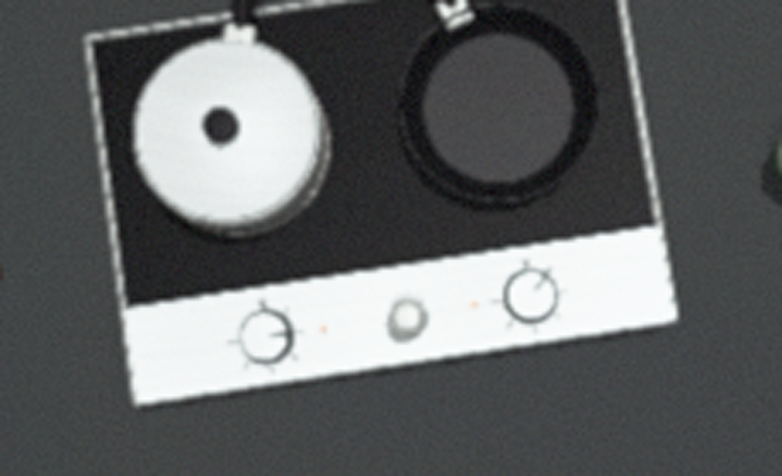

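View pics/scene0.png

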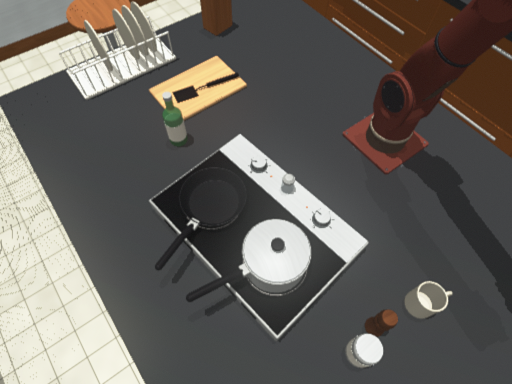

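Left knob: saucepan is on the left ring. The top crop shows the left knob at about crop (266,336), which is pixel (208,229), with its pointer to the right (setting 2). The right knob is at about pixel (286,217) and the salt shaker sits between them. I'll move over with the gripper shut and refine with the wrist camera.

Call:
jog_arm([
  [[0,0,0.03],[0,0,0],0],
  [[0.018,-0.035,0.01],[0,0,0],0],
  [[0.018,-0.035,0],[0,0,0],0],
  [[0.018,-0.035,0],[0,0,0],0],
  [[0.018,-0.035,0],[0,0,0],0],
])

```text
clock: 1.32
eef_pos: [0.2565, 0.4819, 0.2576]
tool_rot: [0.449, 3.109, 0.001]
wrist_force: [0.5, -0.1, 0.1]
gripper_width: 0.3
gripper_force: 0.0
```

Call:
jog_arm([
  [[0.018,-0.035,0],[0,0,0],0],
  [[0.018,-0.035,0],[0,0,0],0],
  [[0.018,-0.035,0],[0,0,0],0],
  [[0.018,-0.035,0],[0,0,0],0],
  [[0.018,-0.035,0],[0,0,0],0],
])

```text
clock: 1.73
eef_pos: [0.3464, 0.3066, 0.2577]
tool_rot: [0.449, 3.109, 0.001]
wrist_force: [0.8, 0.7, -0.7]
gripper_width: -0.006
gripper_force: 0.0
```

```bash
python3 - <<'E'
from h import *
for p in ([208.2,228.8],[285.9,216.8]): print(world("top",p,z=.091))
print(r.camera_params("wrist")); print(r.state()["qpos"])
E
```

```text
[0.44818252 0.12229331 0.091     ]
[ 0.48371753 -0.15149067  0.091     ]
{'mtx': array([[282.85865781,   0.        , 251.76294184],
       [  0.        , 282.85865781, 196.45179571],
       [  0.        ,   0.        ,   1.        ]]), 'hand_eye': array([[ 5.06246816e-04,  9.45186749e-01,  3.26529865e-01,
         8.35929465e-02],
       [ 9.99999717e-01, -2.97051440e-04, -6.90526692e-04,
         1.25090654e-04],
       [-5.55680513e-04,  3.26530122e-01, -9.45186633e-01,
        -1.55753034e-01],
       [ 0.00000000e+00,  0.00000000e+00,  0.00000000e+00,
         1.00000000e+00]])}
[-1.08443098 -0.08452261  0.2490329   1.84743263  0.02082588  1.37537736
  0.44370082]
```

Call:
jog_arm([
  [[0.02,-0.037,0],[0,0,0],0],
  [[0.02,-0.037,0],[0,0,0],0],
  [[0.02,-0.037,0],[0,0,0],0],
  [[0.01,-0.03,0],[0,0,0],0],
  [[0,0,0],[0,0,0],0],
])

```text
clock: 2.15
eef_pos: [0.4177, 0.1619, 0.258]
tool_rot: [0.463, 3.106, 0.0]
wrist_force: [0.4, 0.2, -0.6]
gripper_width: -0.001
gripper_force: 0.0
```

```bash
cat >> h.py <<'E'
from scipy.spatial.transform import Rotation as Rn
def wristT():
    s=r.state(); T=np.eye(4);T[:3,:3]=Rn.from_rotvec(s["tool_rot"]).as_matrix();T[:3,3]=s["eef_pos"]
    return T@np.array(r.camera_params("wrist")["hand_eye"])
def wpix(T,px,z):
    K=np.array(r.camera_params("wrist")["mtx"]); u=(px[0]-K[0,2])/K[0,0];v=(px[1]-K[1,2])/K[1,1]
    ray=T[:3,:3]@np.array([u,-v,-1]); return T[:3,3]+(z-T[2,3])/ray[2]*ray
E
python3 - <<'E'
from h import *
T=wristT(); np.save("T1.npy",T); im,d=r.grab_frame("wrist"); cv2.imwrite("pics/w1.png",im); np.save("d1.npy",d)
for n in("knob_left_face","knob_right_face"):
  for q in r.place_of("wrist",n)[:2]:
    x,y=map(int,q["pixel"]); print(n,q,wpix(T,q["pixel"],.091),d[y,x], r.state()["eef_pos"])
E
```

```text
knob_left_face {'pixel': [230.6, 205.5], 'conf': 0.77} [0.44838326 0.1260132  0.091     ] 0.3458985 [0.41563014 0.16760085 0.25772578]
knob_right_face {'pixel': [46.8, 283.1], 'conf': 0.89} [ 0.48252648 -0.14650582  0.091     ] 0.38406628 [0.4151491  0.16886617 0.25757006]
```

View pics/w1.png

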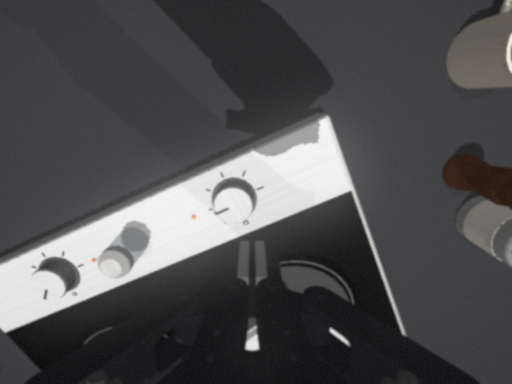

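The wrist view shows the left knob at about (233,205), pointer to image left. The right knob is at (47,283) and the shaker at (115,262). The arm was still settling, so I'll measure again.

```bash
python3 - <<'E'
from h import *
r.grab_frame("wrist")
T=wristT(); im,d=r.grab_frame("wrist"); K=np.array(r.camera_params("wrist")["mtx"])
v,u=np.mgrid[:384,:512]; P=np.stack([(u-K[0,2])/K[0,0]*d,-(v-K[1,2])/K[1,1]*d,-d],-1)@T[:3,:3].T+T[:3,3]
for c in((.448,.124),(.483,-.149)):
  m=(np.hypot(P[...,0]-c[0],P[...,1]-c[1])<.04)&(P[...,2]>.083)&(P[...,2]<.1)&(d>0)
  q=P[m]; print(m.sum(),q.mean(0),np.median(q[:,2]),cv2.minEnclosingCircle(q[:,:2].astype(np.float32)))
for n in("knob_left_face","knob_right_face"):
  for q in r.place_of("wrist",n)[:2]: print(n,q,wpix(T,q["pixel"],.091))
cv2.imwrite("pics/w2.png",cv2.resize(im[165:245,190:280],None,fx=6,fy=6,interpolation=cv2.INTER_CUBIC))
print(r.state()["eef_pos"],r.state()["tool_rot"],r.state()["qpos"],r.state()["wrist_force"])
E
```

```text
1189 [0.44809404 0.12852622 0.08975307] 0.09004439337178688 ((0.44987863302230835, 0.12728223204612732), 0.02542022429406643)
977 [ 0.48432149 -0.1463924   0.08930379] 0.08978611626967598 ((0.4862293601036072, -0.14963993430137634), 0.02561720460653305)
knob_left_face {'pixel': [226.2, 211.5], 'conf': 0.97} [0.45148189 0.1264792  0.091     ]
knob_left_face {'pixel': [130.7, 241.8], 'conf': 0.45} [ 0.45681244 -0.00326038  0.091     ]
knob_right_face {'pixel': [41.6, 286.0], 'conf': 0.89} [ 0.48448954 -0.14659015  0.091     ]
[0.41484607 0.16960519 0.25731896] [-4.45537741e-01 -3.10974446e+00  5.58605439e-04] [-0.94926829 -0.13486222  0.42175115  1.88270402  0.05628149  1.38264506
  0.74472241] [ 0.09831129 -0.18818141 -0.08971012]
```

Call:
jog_arm([
  [[0.011,-0.022,0],[0,0,0],0],
  [[0.011,-0.022,0],[0,0,0],0],
  [[0,0,-0.035],[0,0,0],0],
  [[0,0,-0.035],[0,0,0],0],
  [[0,0,-0.03],[0,0,0],0],
])

```text
clock: 2.92
eef_pos: [0.437, 0.1249, 0.1559]
tool_rot: [0.448, 3.109, 0.001]
wrist_force: [-0.7, 0.2, -1.4]
gripper_width: -0.002
gripper_force: 0.0
```

Call:
jog_arm([
  [[0,0,-0.02],[0,0,0],0],
  [[0,0,-0.01],[0,0,0],0],
  [[0,0,0],[0,0,0],0],
  [[0,0,0],[0,0,0],0],
  [[0,0,0],[0,0,0],0],
])

```text
clock: 3.33
eef_pos: [0.4382, 0.1251, 0.1288]
tool_rot: [0.448, 3.108, 0.002]
wrist_force: [0.2, -0.1, 0.0]
gripper_width: 0.002
gripper_force: 0.0
```

```bash
python3 - <<'E'
from h import *
T=wristT(); im,d=r.grab_frame("wrist"); cv2.imwrite("pics/w3.png",im)
print(r.state()["eef_pos"],r.state()["tool_rot"],r.state()["wrist_force"])
E
```

```text
[0.4382899  0.12510884 0.12888965] [4.48058094e-01 3.10762216e+00 2.25521902e-03] [ 0.20514685 -0.92208786  0.15138434]
```

View pics/w3.png

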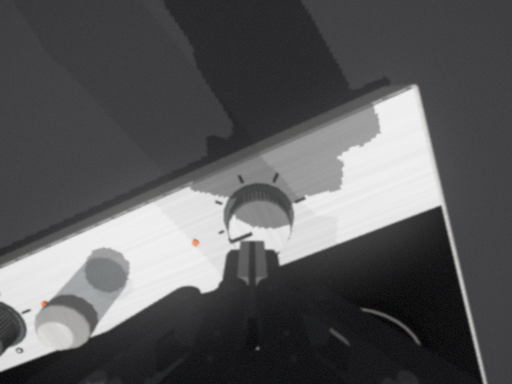

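The tip is above the near part of the left knob, and the knob face centre is at about (262,232). Now I'll descend gently.

Call:
jog_arm([
  [[-0.002,0,-0.01],[0,0,0],0],
  [[0,0,-0.006],[0,0,0],0],
  [[0,0,-0.002],[0,0,0],0],
  [[0,0,0],[0,0,0],0],
  [[0,0,0],[0,0,0],0],
])

```text
clock: 3.8
eef_pos: [0.4352, 0.1244, 0.1093]
tool_rot: [-0.449, -3.109, 0.001]
wrist_force: [-0.5, -0.8, -0.0]
gripper_width: 0.001
gripper_force: 0.0
```

Call:
jog_arm([
  [[0,0,-0.001],[0,0,0],0],
  [[0,0,-0.001],[0,0,0],0],
  [[0,0,-0.001],[0,0,0],0],
  [[0,0,0],[0,0,0],0],
  [[0,0,0],[0,0,0],0],
])

```text
clock: 4.22
eef_pos: [0.4353, 0.1245, 0.1064]
tool_rot: [-0.449, -3.109, 0.0]
wrist_force: [0.6, 0.3, -0.2]
gripper_width: 0.0
gripper_force: 0.0
```

Call:
jog_arm([
  [[0,0,-0.001],[0,0,0],0],
  [[0,0,-0.001],[0,0,0],0],
  [[0,0,0],[0,0,0],0],
  [[0,0,0],[0,0,0],0],
])

```text
clock: 4.55
eef_pos: [0.4352, 0.1245, 0.1043]
tool_rot: [-0.449, -3.109, 0.0]
wrist_force: [0.3, -0.5, -0.4]
gripper_width: 0.0
gripper_force: 0.0
```

```bash
python3 - <<'E'
from h import *
T=wristT(); im,d=r.grab_frame("wrist"); cv2.imwrite("pics/w4.png",cv2.resize(im[130:330,160:380],None,fx=3,fy=3))
im,d2=r.grab_frame("scene"); cv2.imwrite("pics/s4.png",cv2.resize(im[160:260,260:380],None,fx=5,fy=5))
print(wpix(T,(262,232),.091), r.state()["gripper_width"])
K=np.array(r.camera_params("wrist")["mtx"])
Ti=np.linalg.inv(T)
e=r.state()["eef_pos"]
for p in ([.4495,.127,.091],[.4352,.1245,e[2]-.017],e):
  c=Ti@np.append(p,1); print(K[0,0]*c[0]/-c[2]+K[0,2],-K[1,1]*c[1]/-c[2]+K[1,2],-c[2])
print(d[225:300:8,252])
E
```

```text
[0.43693266 0.13129467 0.091     ] 0.0016103139409591168
260.9241346296609 249.73453378014167 0.1913582662341463
251.40638742390203 229.97796504980786 0.1904949927997372
251.36087387880707 242.2389941595899 0.174465341451825
[0.18621585 0.18804309 0.15346594 0.14545101 0.13890995 0.13148497
 0.12651311 0.12384761 0.12552515 0.12630585]
```

View pics/w4.png

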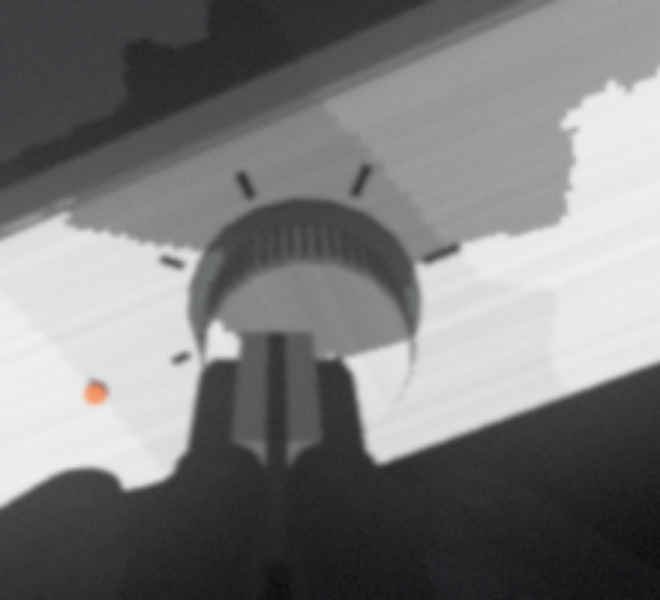

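View pics/s4.png

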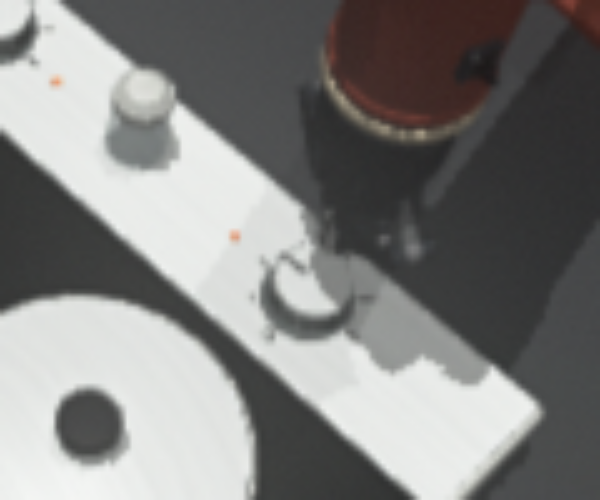

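The fingertips look higher than assumed. I'll measure their extent in the tool frame.

```bash
python3 - <<'E'
from h import *
im,d=r.grab_frame("wrist"); K=np.array(r.camera_params("wrist")["mtx"]); H=np.array(r.camera_params("wrist")["hand_eye"])
v,u=np.mgrid[:384,:512]; P=np.stack([(u-K[0,2])/K[0,0]*d,-(v-K[1,2])/K[1,1]*d,-d],-1)@H[:3,:3].T+H[:3,3]
print("depth");print(np.round(d[232:272:4,236:272:4]*1e3).astype(int))
for k,n in enumerate("xyz"): print(n);print(np.round(P[232:272:4,236:272:4,k]*1e3).astype(int))
im,d=r.grab_frame("scene"); p=r.camera_params("scene")
Ks=np.array(p["mtx"]);Ts=np.array(p["extrinsics"])
W=np.stack([(u-Ks[0,2])/Ks[0,0]*d,-(v-Ks[1,2])/Ks[1,1]*d,-d],-1)@Ts[:3,:3].T+Ts[:3,3]
m=(np.hypot(W[...,0]-.4352,W[...,1]-.1245)<.022)&(W[...,2]>.094)
print("scene z near tool axis",np.round(np.sort(W[m][:,2])[:25],3),m.sum())
print(r.state()["eef_pos"])
E
```

```text
depth
[[189 188 188 187   0 188 189 188 187]
 [190 188 188 190 188 190 188 189 188]
 [190 190 190 191 191 191 189 190 189]
 [191 152 152 150 150 150 151 190 191]
 [192 147 147 146 147 148 147 147 191]
 [152 143 143 143 143 143 144 143 151]
 [147 139 139 140 139 141 140 140 147]
 [144 136 136 136 135 135 136 137 145]
 [140 133 133 134 134 132 134 133 140]
 [137 129 130 130 130 129 129 129 137]]
x
[[  0   0   0   0  84   0  -1   0   0]
 [ -3  -3  -3  -3  -3  -4  -3  -3  -3]
 [ -6  -6  -6  -7  -7  -7  -6  -6  -6]
 [ -9  10  10  11  11  11  10  -9  -9]
 [-12  10  10  11  10  10  10  10 -12]
 [  6  10  10  10  10  10  10  11   6]
 [  6  10  11  10  11  10  10  10   6]
 [  6  10  10  10  11  11  10  10   6]
 [  6  10  10  10   9  11  10  10   6]
 [  6  11  10  10  10  11  10  10   6]]
y
[[-10  -8  -5  -2   0   3   6   8  11]
 [-10  -8  -5  -2   0   3   6   8  11]
 [-10  -8  -5  -2   0   3   6   8  11]
 [-10  -6  -4  -2   0   2   5   8  11]
 [-10  -6  -4  -2   0   2   5   7  11]
 [ -8  -6  -4  -2   0   2   4   6   9]
 [ -8  -6  -4  -2   0   2   4   6   9]
 [ -8  -5  -4  -2   0   2   4   6   9]
 [ -8  -5  -3  -2   0   2   4   6   8]
 [ -7  -5  -3  -2   0   2   4   6   8]]
z
[[  15   14   15   14 -156   14   15   14   13]
 [  15   14   14   15   14   15   13   14   14]
 [  15   14   14   15   15   15   14   14   14]
 [  15  -20  -20  -22  -22  -23  -21   13   14]
 [  14  -25  -26  -26  -26  -25  -25  -25   13]
 [ -22  -30  -30  -29  -30  -30  -29  -30  -22]
 [ -27  -34  -34  -33  -34  -33  -33  -33  -27]
 [ -30  -37  -37  -37  -38  -38  -37  -37  -30]
 [ -34  -41  -40  -40  -39  -41  -40  -40  -35]
 [ -38  -45  -44  -43  -43  -44  -44  -44  -37]]
scene z near tool axis [0.095 0.096 0.12  0.123 0.124 0.124 0.125 0.129 0.129 0.13  0.131 0.131
 0.131 0.132 0.134 0.134 0.135 0.135 0.135 0.137 0.138 0.138 0.138 0.139
 0.14 ] 514
[0.43534345 0.12445749 0.10442641]
```

The depth data show the closed tips at tool z ≈ −18 mm (world z ≈ 0.122), and the scene camera agrees. So contact comes at TCP z ≈ 0.073. I'll keep the TCP at least 14 mm off the axis and descend further.

Call:
jog_arm([
  [[-0.002,0,-0.008],[0,0,0],0],
  [[0,0,-0.008],[0,0,0],0],
  [[0,0,-0.007],[0,0,0],0],
  [[0,0,0],[0,0,0],0],
  [[0,0,0],[0,0,0],0],
])

```text
clock: 5.17
eef_pos: [0.4328, 0.1241, 0.0807]
tool_rot: [-0.449, -3.108, 0.002]
wrist_force: [0.4, 0.5, -0.8]
gripper_width: -0.004
gripper_force: 0.0
```

Call:
jog_arm([
  [[0,0,-0.002],[0,0,0],0],
  [[0,0,-0.002],[0,0,0],0],
  [[0,0,-0.001],[0,0,0],0],
  [[0,0,0],[0,0,0],0],
  [[0,0,0],[0,0,0],0],
])

```text
clock: 5.58
eef_pos: [0.4336, 0.1246, 0.0771]
tool_rot: [0.449, 3.109, 0.001]
wrist_force: [-2.8, -1.7, 10.6]
gripper_width: 0.003
gripper_force: 4.8
```

Call:
jog_arm([
  [[0,0.0011,0],[0,0,-0.07],0],
  [[0,0.0011,0],[0,0,-0.07],0],
  [[0,0.0011,0],[0,0,-0.07],0],
  [[0.0001,0.0011,0],[0,0,-0.07],0],
  [[0.0002,0.0011,0],[0,0,-0.07],0],
])

```text
clock: 6.0
eef_pos: [0.4335, 0.1303, 0.0771]
tool_rot: [-0.988, -2.981, -0.001]
wrist_force: [-6.0, -0.8, 10.2]
gripper_width: 0.001
gripper_force: 5.6
```

Call:
jog_arm([
  [[0.0003,0.0011,0],[0,0,-0.07],0],
  [[0.0003,0.0011,0],[0,0,-0.07],0],
  [[0.0004,0.001,0],[0,0,-0.07],0],
  [[0.0005,0.001,0],[0,0,-0.07],0],
  [[0.0006,0.001,0],[0,0,-0.07],0],
])

```text
clock: 6.42
eef_pos: [0.4358, 0.1359, 0.0771]
tool_rot: [-1.492, -2.764, -0.002]
wrist_force: [-4.3, -0.0, 10.8]
gripper_width: -0.003
gripper_force: 4.8
```

Call:
jog_arm([
  [[0.0006,0.0009,0],[0,0,-0.07],0],
  [[0.0007,0.0009,0],[0,0,-0.07],0],
  [[0,0,0],[0,0,0],0],
])

```text
clock: 6.67
eef_pos: [0.4371, 0.1377, 0.0771]
tool_rot: [-1.683, -2.652, -0.001]
wrist_force: [-5.2, 0.3, 10.9]
gripper_width: 0.001
gripper_force: 5.3
```

```bash
python3 - <<'E'
from h import *
im,d=r.grab_frame("wrist"); cv2.imwrite("pics/w5.png",cv2.resize(im[130:330,160:380],None,fx=3,fy=3))
im,d=r.grab_frame("scene"); s=im[190:240,295:350]; cv2.imwrite("pics/s5.png",cv2.resize(s,None,fx=8,fy=8))
a=cv2.resize(im[190:240,295:350],(660,600)); b=cv2.resize(cv2.imread("pics/w5.png"),(660,600))
cv2.imwrite("pics/c5.png",cv2.resize(np.hstack([b,a]),(800,364)))
print(r.state()["wrist_force"],r.state()["eef_pos"])
E
```

```text
[-4.77894432  0.97097177  9.90032976] [0.43703445 0.13763719 0.07713301]
```

View pics/c5.png

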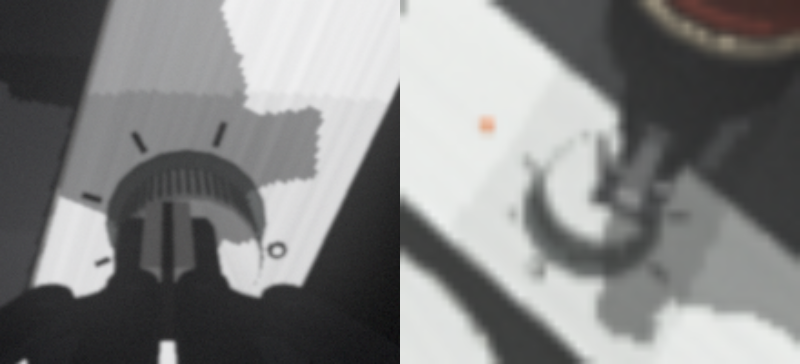

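In the scene crop the tip rests on the knob, and the pointer at (600,165) has turned. I'll lift clear and check.

Call:
jog_arm([
  [[0,0,0.01],[0,0,0],0],
  [[0,0,0.03],[0,0,0],0],
  [[0,0,0.04],[0,0,0],0],
  [[-0.015,0.03,0.03],[0,0,0],0],
  [[-0.015,0.03,0.02],[0,0,0],0],
])

```text
clock: 7.18
eef_pos: [0.4096, 0.194, 0.2081]
tool_rot: [1.684, 2.65, 0.006]
wrist_force: [1.0, 1.2, 0.0]
gripper_width: -0.002
gripper_force: 0.0
```

Call:
jog_arm([
  [[0,0.02,0.01],[0,0,0],0],
  [[0,0,0],[0,0,0],0],
  [[0,0,0],[0,0,0],0],
  [[0,0,0],[0,0,0],0],
  [[0,0,0],[0,0,0],0],
])

```text
clock: 7.6
eef_pos: [0.4082, 0.2133, 0.2137]
tool_rot: [-1.68, -2.654, 0.002]
wrist_force: [-0.6, -0.1, 0.2]
gripper_width: -0.004
gripper_force: 0.0
```

```bash
python3 - <<'E'
from h import *
T=wristT(); im,d=r.grab_frame("wrist"); K=np.array(r.camera_params("wrist")["mtx"]); Ti=np.linalg.inv(T)
def pr(p):
  c=Ti@np.append(p,1); return [K[0,0]*c[0]/-c[2]+K[0,2],-K[1,1]*c[1]/-c[2]+K[1,2]]
ang=0
# rectify a top-down view of the knob in hob frame: hob +x up, +y left
yaw=np.radians(7.5); ex=np.array([np.cos(yaw),np.sin(yaw),0]); ey=np.array([-np.sin(yaw),np.cos(yaw),0])
out=[]
for c in((.4495,.127,.091),(.485,-.148,.091)):
  c=np.array(c); h=.05
  src=np.float32([pr(c+h*ex+h*ey),pr(c+h*ex-h*ey),pr(c-h*ex-h*ey),pr(c-h*ex+h*ey)])
  M=cv2.getPerspectiveTransform(src,np.float32([[0,0],[380,0],[380,380],[0,380]]))
  out.append(cv2.warpPerspective(im,M,(380,380)))
cv2.imwrite("pics/w6.png",np.hstack(out)); print(r.state())
E
```

```text
{'clock': 7.65, 'qpos': array([-1.0341456 , -0.07800981,  0.43674944,  1.9264787 ,  0.03457421,
        1.28723473, -0.16615096]), 'qd': array([-0.00014446,  0.00175295, -0.00472164, -0.00124662, -0.00302394,
       -0.00162622, -0.00064749]), 'effort': array([-2.64013410e-01, -2.93930751e+01, -1.64664868e+00, -4.01267338e+01,
        1.09981248e-02,  4.45910700e-03,  5.82627006e-03]), 'eef_pos': array([0.40817781, 0.21340512, 0.21361763]), 'tool_rot': array([-1.68013396e+00, -2.65422821e+00,  1.93617382e-03]), 'wrist_force': array([0.15416155, 0.56554947, 0.36917607]), 'wrist_torque': array([-0.03778058,  0.01554574, -0.04338443]), 'gripper_force': 0.0, 'gripper_width': 0.0013884982518666826}
```

View pics/w6.png

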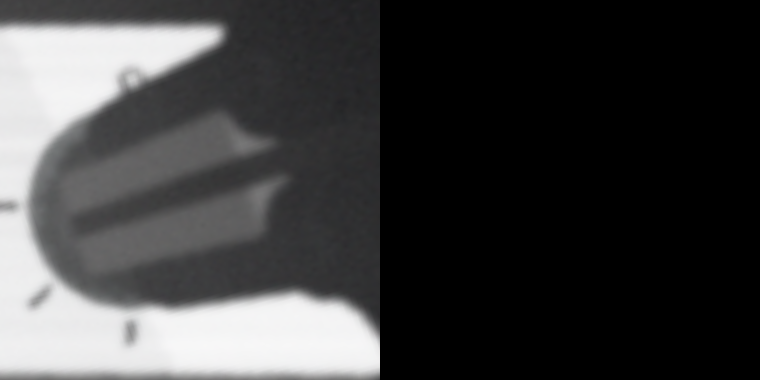

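The fingers hide the pointer here. I'll use the top and scene cameras.

Call:
jog_arm([
  [[-0.02,0.035,0.01],[0,0,0.12],0],
  [[-0.02,0.035,0.01],[0,0,0.12],0],
  [[-0.02,0.035,0],[0,0,0.12],0],
  [[0,0.03,0],[0,0,0.12],0],
  [[0,0,0],[0,0,0.12],0],
])

```text
clock: 8.07
eef_pos: [0.3457, 0.3548, 0.2335]
tool_rot: [-0.799, -3.038, -0.0]
wrist_force: [-0.6, -0.6, -0.8]
gripper_width: -0.0
gripper_force: 0.0
```

```bash
python3 - <<'E'
from h import *
t,_=r.grab_frame("top"); s,_=r.grab_frame("scene"); w,_=r.grab_frame("wrist")
f=lambda a,w,h:cv2.resize(a,(w,h),interpolation=cv2.INTER_CUBIC)
x=np.vstack([np.hstack([f(t[205:253,184:232],300,300),f(t[193:241,262:310],300,300)]),np.hstack([f(s[190:240,297:347],300,300),f(w,300,300)])])
cv2.imwrite("pics/f.png",x); print(r.state()["eef_pos"],r.state()["wrist_force"])
E
```

```text
[0.34850778 0.34872104 0.23356452] [ 0.24859235 -0.81284104  0.40538356]
```

View pics/f.png

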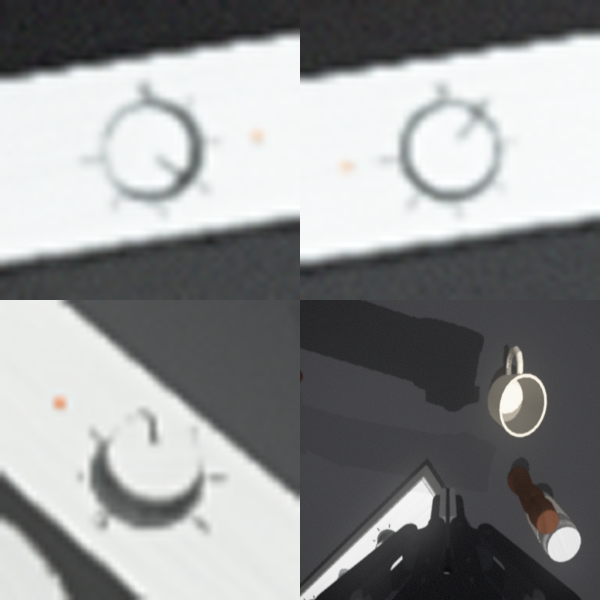

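The left knob's pointer now points down-right at the tick near (205,190) in the top crop, which is setting 3. The right knob is still on setting 1, and the hand is clear.

```bash
python3 -c "
from workcell import r
print(r.job_done())"
```

```text
the job is handed in; nothing more can be done
None
```

I turned the saucepan's (left) knob up one click, from setting 2 to 3, left the skillet's (right) knob on setting 1, and handed the job in with the hand clear; the final camera pictures confirm both settings, but no verdict came back.

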